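Load a rechargeable cell into the sprung charging dock

TASK

Load the blue rechargeable cell into the charging dock: hold it button end up, push its flat end in under the hood against the sprung contact, then tip the button end down so that the cell lies level on the bay floor, caught between the two contacts, and let go. Feel your way: do not force the cell against the dock or drive the spring onto its stop. Leave the other things on the desk where they are.

Things in the scene. Friction and masses are not known exactly. Their poses are not given: they have to be found in the camera images.
- cell: loose blue cylindrical cell, 24 mm in diameter, body 66 mm long, with a white band at the button end and a steel button 7 mm in diameter that stands out 2 mm more (68 mm in all), 90 g. At the start it lies on the desk. Origin: on its axis, at the middle of the 66 mm body (12 mm above what it lies on). Its x axis runs along the cell toward the button end. (Between the contacts it can hang by friction just above the floor.)
- cell_button_end (a point): the tip of the cell's steel button, on its axis, 35 mm from the cell's origin along +x
- cell_flat_end (a point): the middle of the cell's flat end, on its axis, 33 mm from the cell's origin along -x
- dock: grey charging dock fixed to the desk: base plate 150 (x) x 70 (y) x 10 mm, on it a grey bay. Origin: centre of its underside, at desk height; x along the bay toward the sprung, hooded end, z up. The bay is clamped anywhere up to 10 mm either way along x from its middle position; it will not move and where it stands is not measured: find it by feel or sight.
- bay_floor (a point): point fixed to the dock, where the top of the bay floor (14 mm wide ledge along x) is in middle: x 0, y 0, 30 mm above the desk. For 22 mm to -x and 26 mm to +x of the bay's middle the sides are open for fingers, nothing higher than 23 mm above the desk beside the ledge. Loaded, the cell's button points to the dock's -x and its axis lies 42 mm above the desk.
- fixed_contact (a point): point fixed to the dock: where the fixed contact, the inner face of the end wall, is with the bay in middle position (x = -34 mm, 42 mm above the desk). Wall 34 mm wide, 7 mm thick, top 45 mm above the desk. Beside it for 14 mm toward the middle low rails, 38 mm above the desk, inner faces 14 mm either side of the middle line.
- sprung_contact (a point): point fixed to the dock: face of the sprung brass plate at rest with the bay in middle position (x = +27 mm, 46 mm above the desk). Plate 24 mm wide, 33 to 59 mm above the desk; yields 14 mm to +x, 3 N at first touch plus 0.6 N per mm, then a hard stop. Loaded cell: pressed in 7 mm (7 N). To swing the button end past the end wall: 9 mm or more.
- hood_edge (a point): point fixed to the dock: underside of the hood's front edge with the bay in middle position (x = +26 mm, 62 mm above the desk). Black hood, 36 mm wide, top 67 mm above the desk, covers the sprung contact from here 39 mm to +x; side cheeks below it, inner faces 14 mm either side of the middle line.
- small_battery: small loose green and yellow battery, 15 x 50 x 15 mm, too short for this dock; to be left alone. Origin: centre of its underside
- oil_dropper: small dark oil bottle with red needle cap, 30 mm in diameter, 104 mm tall, standing behind the dock; to be left alone. Origin: centre of its underside
- grease_pot: low grey screw-lid pot, 57 mm in diameter, 32 mm tall; to be left alone. Origin: centre of its underside
- bead_jar: small jar with black cap, 46 mm in diameter, 74 mm tall; to be left alone. Origin: centre of its underside
Things that resemble listed ones, but are neither listed nor needed, are in the scene too. There is more than one size of the cell; the job needs the middle-sized.

How it is judged:
By the outcome, as a careful person would: the job done as asked, in the order asked, and still so for the second after the job is handed in, with the robot touching nothing.
It also fails if it takes over 64 s, if anything falls off the work surface, if the arm or the gripper's body presses on something with over 40 N, if the wrist force passes 120 N, or if a joint passes its speed limit or range.

ROBOT

A 7-joint arm with a two-finger parallel gripper is mounted at the origin on a cart in front of the work surface, level with it; the furniture and walls round the work are solid. World frame = base frame: x ahead of the robot, y to its left, z up, the work surface at z = 0. Lengths are in m, angles in rad, forces in N, time in s.
With the tool pointing down it reaches from about 0.35 to 0.9 m from the base axis. Payload 7.2 kg.
Tool frame: the origin (TCP) lies on the centre line of the jaws, within the pads' length; the fingertips stand 14 mm ahead of it and the grasp point (between the pads) lies 5 mm behind it; z points along the fingers, y is the direction in which the jaws open and shut (so a half turn about z gives the same grasp; the last joint's range is limited). The gripper opens to 88 mm and grips with 3 to 60 N. Pads are 20 mm wide; open, the fingers measure 115 mm over their backs; the gripper's body (75 mm by 178 mm) begins 61 mm behind the grasp point.
Start: joints at [1.069, 0.411, -0.013, 1.596, 0.006, 1.134, -0.082], TCP at [0.263, -0.567, 0.2] pointing down, gripper open.
Joint ranges: [-2.95, 2.95], [-0.29, 1.99], [-1.47, 1.44], [0.14, 2.54], [-1.03, 4.17], [0.13, 1.85], [-2.86, 2.86]. Speed limits (rad/s): [2.39, 2.39, 3.01, 3.01, 3.14, 3.14, 3.14].

INTERFACE

Orientations are given as [roll, pitch, yaw] about the fixed x, y, z axes, in that order (R = Rz(yaw) Ry(pitch) Rx(roll)).
In Python, from workcell import telemetry, eyes, env gives the robot as it stands.
- The arm moves only by the shell command python3 -m jog 'ROWS' [OPENING] [FORCE]. ROWS is JSON, a list of rows, each an object of numbers: "tx", "ty", "tz": the shift along the tool's x, y, z in mm; "roll": the turn about the tool's z in degrees. A call has 1 to 20 rows; each row shifts and turns the commanded pose from where the row before left it, along the tool's axes as they then stand; what a row does not reach is not made up. A row lasts 1/8 s, in which the tool goes at most 62.5 mm and 10.7 degrees, less where a joint would pass 70% of its speed; a pose out of reach is approached as far as the arm can. A call is refused whole if a number of a shift passes 62.5 or a number of a turn 10.7, either way. A call with a gripper value outside its range is refused whole. OPENING is the finger opening in mm, from 0 to 87.8, set as the call begins (- or left out, the last holds). The fingers move at their own pace and stop on an object; FORCE is the grip in N (left out, the last holds). Time passes only in rows, so rows that do not move let the fingers close. It gives the time, the measured TCP pose, the force and the opening at its end, in the units of the state.
- telemetry.observe(): the state, without advancing time (a new reading comes with each control period).
- eyes.get_image(name): name is "scene" or "top" or "wrist"; returns a dict with "color" (420x560x3 uint8, red, green, blue), "depth" (420x560 float32, m along the optical axis (not along the pixel's ray), 0 where there is no reading), "fx", "fy", "cx", "cy" (pixels), "distortion" ([k1, k2, p1, p2, k3] as OpenCV has them; the pictures are not rectified), "rvec" (rotation vector, rad) and "tvec" (3), from world to camera coordinates, as OpenCV has them; the wrist camera has in their place "T_tool_cam" (4x4, takes a point from camera to tool coordinates, whose origin is the TCP and whose axes are the flange's). Camera axes: x right, y down, z forward; pixel columns grow to the right and rows downward; lengths in m; the calibration is good to about 2 mm. A picture is of the moment at which its call begins: read the wrist's pose just before it.
- env.job_done(): hands the job in, once; it reports no verdict.
Trained networks look in the newest picture that a camera, given by its name, has taken for a name from the list of things; names that differ only in an ending like _2 or _b are one class to them, and where a whole thing is asked for, a point or a joint stands for the part that bears it (a point fixed in the world has none). Each returns a list of dicts, best first, with "confidence" (0 to 1); they miss things now and then, are a little off and sometimes report something else, mostly with a low value. They report only what shows in the picture. A call takes as long as a camera call. They do not tell look-alikes from the thing itself.
- eyes.find_in(camera, label): "centre" ([x, y, z] in m, in world coordinates, good to about 4 mm: the middle of the surface that is visible of it).
- eyes.regions_of(camera, label): "pixels" (420x560 bool, what is visible of it).
The state is a dict: "time": time; "joint_positions": joint angles; "dq": joint speeds; "joint_efforts": joint torques, N m; "eef_pos": TCP position; "orientation": TCP orientation; "ft_force": force on the tool from outside, world axes, zero at the start; "moment": the same for the moment, N m; "width": opening from 0.0 (shut) to 1.0 (fully open).
Only numpy, scipy, OpenCV 4.12 (cv2) and the standard library are available. Lean on these libraries where they do the work, as an engineer would, in place of code of your own. Each camera call takes 0.05 s, during which the arm holds its last target. There are 200 camera calls.

## Working session

There is one attempt and no reset: what is moved stays moved. The work goes in short steps, Python scripts to look and compute and a shell command to move; the robot and the scene stay as the last step left them, time stands still between calls to the robot, and variables do not carry over. Pictures are saved under pics/ and viewed, about 8 in all and at most 12, crops included, and the job is handed in when it is done.

```bash
ls; mkdir -p pics
cat > h.py <<'E'
import numpy as np, cv2
from workcell import telemetry, eyes, env
from scipy.spatial.transform import Rotation as R
def snap(n,f=None,crop=None,scale=1):
    im=eyes.get_image(n)
    if f:
        c=im["color"][:,:,::-1]
        if crop: a,b,d,e=crop; c=c[b:e,a:d]
        if scale!=1: c=cv2.resize(c,None,fx=scale,fy=scale,interpolation=cv2.INTER_CUBIC)
        cv2.imwrite("pics/"+f,c)
    return im
def cam2w(im,st=None):
    if "rvec" in im:
        Rm=cv2.Rodrigues(np.array(im["rvec"],float))[0]; t=np.array(im["tvec"],float).ravel()
        return Rm.T, -Rm.T@t
    T=np.array(im["T_tool_cam"]); Rt=R.from_euler("xyz",st["orientation"]).as_matrix()
    return Rt@T[:3,:3], Rt@T[:3,3]+np.array(st["eef_pos"])
def pts(im,uv,st=None,depth=None):
    uv=np.array(uv,float).reshape(-1,2)
    K=np.array([[im["fx"],0,im["cx"]],[0,im["fy"],im["cy"]],[0,0,1.]])
    n=cv2.undistortPoints(uv[:,None],K,np.array(im["distortion"],float))[:,0]
    d=im["depth"][uv[:,1].astype(int),uv[:,0].astype(int)] if depth is None else depth
    A,b=cam2w(im,st)
    return (np.c_[n,np.ones(len(n))]*np.c_[d])@A.T+b
def cloud(im,mask,st=None):
    v,u=np.nonzero(mask&(im["depth"]>0)); return pts(im,np.c_[u,v],st)
def proj(im,P,st=None):
    A,b=cam2w(im,st); Pc=(np.atleast_2d(P)-b)@A
    K=np.array([[im["fx"],0,im["cx"]],[0,im["fy"],im["cy"]],[0,0,1.]])
    return cv2.projectPoints(Pc,np.zeros(3),np.zeros(3),K,np.array(im["distortion"],float))[0][:,0]
E
python3 - <<'E'
from h import *
s=telemetry.observe(); print({k:np.round(v,3).tolist() for k,v in s.items()})
a=snap("top","top.png"); 
for l in ["cell","dock","small_battery","oil_dropper","grease_pot","bead_jar"]:
    print("top",l,[(np.round(r["centre"],3).tolist(),round(r["confidence"],2)) for r in eyes.find_in("top",l)])
    for r in eyes.regions_of("top",l):
        v,u=np.nonzero(r["pixels"]); print("   px",u.mean().round(),v.mean().round(),len(u),round(r["confidence"],2))
b=snap("scene","scene.png")
cv2.imwrite("pics/both.png",cv2.resize(np.hstack([a["color"],b["color"]])[:,:,::-1],(800,300)))
E
```

```text
pics
{'time': 0.0, 'joint_positions': [1.069, 0.412, -0.013, 1.597, 0.006, 1.134, -0.082], 'dq': [0.0, -0.001, 0.001, 0.002, -0.002, 0.001, 0.001], 'joint_efforts': [-0.0, -58.796, 0.642, -29.108, -0.054, 0.019, 0.0], 'eef_pos': [0.262, -0.567, 0.199], 'orientation': [-3.14, 0.0, 0.434], 'ft_force': [-0.194, -0.14, -0.082], 'moment': [0.008, -0.016, -0.003], 'width': 1.003}
top cell [([0.42, -0.209, 0.02], 0.8), ([0.397, -0.322, 0.031], 0.78), ([0.409, -0.101, 0.017], 0.52)]
   px 321.0 279.0 425 0.82
   px 236.0 275.0 137 0.47
   px 276.0 271.0 234 0.46
top dock [([0.591, -0.287, 0.02], 0.79)]
   px 307.0 204.0 1519 0.77
   px 184.0 269.0 274 0.48
top small_battery [([0.42, -0.204, 0.022], 0.52)]
top oil_dropper []
   px 269.0 143.0 95 0.71
top grease_pot [([0.708, -0.325, 0.028], 0.72)]
   px 320.0 160.0 390 0.86
top bead_jar [([0.422, 0.028, 0.077], 0.76)]
   px 183.0 268.0 259 0.72
```

View pics/top.png

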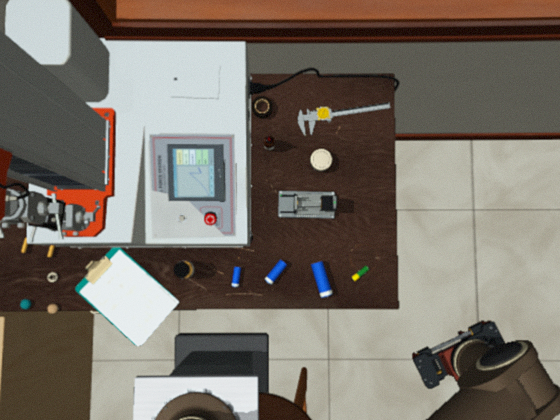

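View pics/scene.png

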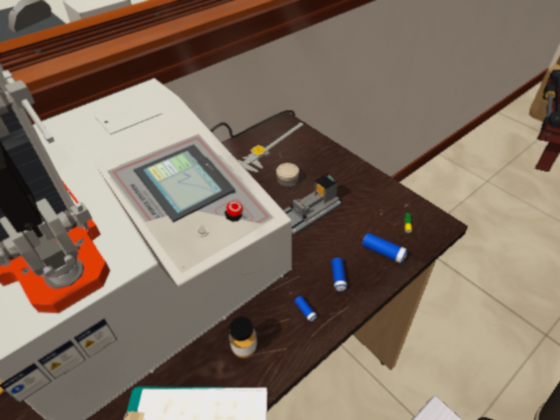

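Run:
```python
from h import *
a=snap("top"); b=snap("scene")
for n,im in(("top",a),("scene",b)):
    hsv=cv2.cvtColor(im["color"],cv2.COLOR_RGB2HSV)
    m=((hsv[...,0]>100)&(hsv[...,0]<130)&(hsv[...,1]>150)&(hsv[...,2]>60)).astype(np.uint8)
    k,lab,st,ce=cv2.connectedComponentsWithStats(m)
    for i in range(1,k):
        if st[i,4]<40: continue
        P=cloud(im,lab==i); P=P[(P[:,2]>-.01)&(P[:,2]<.06)]
        r=cv2.minAreaRect((P[:,:2]*1000).astype(np.float32))
        print(n,ce[i].round(),st[i,4],"blue rect mm",np.round(r[0]),np.round(r[1]),"ang",round(r[2]),"ztop",P[:,2].max().round(3))
A=cv2.resize(a["color"][180:305,220:380],(800,600)[:1]+(625,))[:600]
B=cv2.resize(b["color"][150:330,270:430],(533,600))
cv2.imwrite("pics/c.png",cv2.resize(np.hstack([cv2.resize(A,(480,360)),cv2.resize(B,(320,360))]),(800,360))[:,:,::-1])
```

```text
top [277. 270.] 203 blue rect mm [ 423. -209.] [25. 57.] ang 51 ztop 0.03
top [320. 276.] 369 blue rect mm [ 407. -324.] [76. 34.] ang 16 ztop 0.04
top [236. 275.] 115 blue rect mm [ 411. -102.] [19. 41.] ang 81 ztop 0.024
scene [381. 246.] 544 blue rect mm [ 411. -322.] [90. 43.] ang 6 ztop 0.034
scene [338. 269.] 264 blue rect mm [ 428. -213.] [23. 72.] ang 52 ztop 0.026
scene [303. 305.] 196 blue rect mm [ 415. -103.] [18. 52.] ang 83 ztop 0.02
```

View pics/c.png

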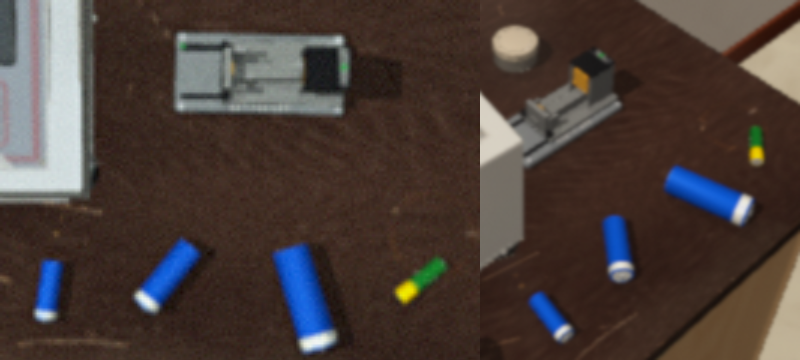

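The three blue cells in the top view are at (236,275), small, (276,271), middle, and (321,279), large. The depth widths of about 19, 25 and 34 mm and the crop single out (276,271) as the 24 x 66 mm cell. Its white button end points to -x, +y, at about 142°. The dock's black hood is at its world -y end.

The jog can't tilt the tool, so I plan to tip the cell in the jaws by lowering it onto the desk's right edge. First I'll measure the edge, the machine corner and the dock.

Run:
```python
from h import *
a=snap("top")
P=lambda u,v:np.round(pts(a,[(u,v)])[0],3).tolist()
for r in (190,205,220,235,250): print("row",r,[ (u,P(u,r)) for u in (390,393,395,397,399,402,406)])
print("mach",[P(u,v) for u,v in((240,235),(240,241),(244,235),(246,243),(250,247),(200,238))])
b=snap("scene")
print("dock scene", [P for P in []])
for n,im in(("top",a),("scene",b)):
    eyes.get_image(n)
    r=eyes.regions_of(n,"dock")[0]["pixels"]; C=cloud(im,r)
    v,u=np.nonzero(r);print(n,u.mean(),v.mean())
    C=C[(C[:,2]>.003)&(C[:,2]<.08)]
    q=cv2.minAreaRect((C[:,:2]*1000).astype(np.float32)); print(n,q)
    H=C[C[:,2]>.055]; print("hood",len(H),np.percentile(H,[3,50,97],axis=0).round(3).tolist())
```

```text
row 190 [(390, [0.635, -0.513, 0.001]), (393, [0.636, -0.522, -0.003]), (395, [0.636, -0.526, -0.0]), (397, [0.743, -0.714, -0.772]), (399, [0.742, -0.721, -0.766]), (402, [0.741, -0.732, -0.763]), (406, [0.742, -0.751, -0.772])]
row 205 [(390, [0.595, -0.512, 0.0]), (393, [0.595, -0.52, -0.002]), (395, [0.595, -0.526, -0.003]), (397, [0.68, -0.712, -0.77]), (399, [0.68, -0.72, -0.769]), (402, [0.679, -0.731, -0.763]), (406, [0.679, -0.747, -0.762])]
row 220 [(390, [0.555, -0.51, 0.005]), (393, [0.555, -0.519, 0.001]), (395, [0.555, -0.524, 0.0]), (397, [0.616, -0.707, -0.755]), (399, [0.615, -0.712, -0.742]), (402, [0.616, -0.727, -0.753]), (406, [0.616, -0.744, -0.754])]
row 235 [(390, [0.515, -0.51, 0.001]), (393, [0.515, -0.52, -0.008]), (395, [0.515, -0.523, 0.003]), (397, [0.555, -0.707, -0.762]), (399, [0.555, -0.715, -0.758]), (402, [0.555, -0.728, -0.764]), (406, [0.555, -0.744, -0.762])]
row 250 [(390, [0.475, -0.51, -0.004]), (393, [0.475, -0.518, -0.003]), (395, [0.475, -0.523, 0.001]), (397, [0.493, -0.704, -0.753]), (399, [0.494, -0.714, -0.761]), (402, [0.494, -0.725, -0.755]), (406, [0.494, -0.743, -0.765])]
mach [[0.506, -0.123, 0.18], [0.492, -0.122, 0.171], [0.506, -0.132, 0.177], [0.488, -0.136, 0.167], [0.483, -0.138, -0.003], [0.499, -0.03, 0.18]]
dock scene []
top 306.71352074966535 203.9491298527443
top ((597.61962890625, -287.30877685546875), (149.3211669921875, 70.56958770751953), 89.2052993774414)
hood 226 [[0.578, -0.36, 0.06], [0.596, -0.342, 0.066], [0.614, -0.324, 0.072]]Traceback (most recent call last):
  File "<stdin>", line 10, in <module>
IndexError: list index out of range
```

```bash
python3 -m jog '[{"tx":20,"ty":-18},{"tx":36,"ty":-32},{"tx":36,"ty":-32},{"tx":36,"ty":-32},{"tx":36,"ty":-32},{"tx":36,"ty":-32},{"tx":36,"ty":-32},{"tx":36,"ty":-32},{"tx":20,"ty":-18},{"roll":-5},{"roll":-10},{"roll":-10},{"roll":-10},{"roll":-10}]' 60 12
```

```text
schema error: expected keys tx, ty, tz, roll
```

```bash
python3 -m jog '[{"tx":18,"ty":-17,"tz":0,"roll":0},{"tx":36,"ty":-32,"tz":0,"roll":0},{"tx":36,"ty":-32,"tz":0,"roll":0},{"tx":36,"ty":-32,"tz":0,"roll":0},{"tx":36,"ty":-32,"tz":0,"roll":0},{"tx":36,"ty":-32,"tz":0,"roll":0},{"tx":36,"ty":-32,"tz":0,"roll":0},{"tx":36,"ty":-32,"tz":0,"roll":0},{"tx":18,"ty":-17,"tz":0,"roll":0},{"tx":0,"ty":0,"tz":0,"roll":-8},{"tx":0,"ty":0,"tz":0,"roll":-10},{"tx":0,"ty":0,"tz":0,"roll":-10},{"tx":0,"ty":0,"tz":0,"roll":-10},{"tx":0,"ty":0,"tz":0,"roll":-10},{"tx":0,"ty":0,"tz":0,"roll":-10},{"tx":0,"ty":0,"tz":0,"roll":-10},{"tx":0,"ty":0,"tz":0,"roll":-10},{"tx":0,"ty":0,"tz":0,"roll":-10},{"tx":0,"ty":0,"tz":0,"roll":-10},{"tx":0,"ty":0,"tz":0,"roll":-10}]' 60 12
python3 -m jog '[{"tx":0,"ty":0,"tz":0,"roll":-9},{"tx":0,"ty":0,"tz":0,"roll":0},{"tx":0,"ty":0,"tz":0,"roll":0}]'
python3 - <<'E'
from h import *
s=telemetry.observe(); im=snap("wrist","w1.png")
print(s["eef_pos"],np.degrees(s["orientation"]),np.round(s["joint_positions"],2))
hsv=cv2.cvtColor(im["color"],cv2.COLOR_RGB2HSV)
m=((hsv[...,0]>100)&(hsv[...,0]<130)&(hsv[...,1]>150)&(hsv[...,2]>60)).astype(np.uint8)
k,lab,st,ce=cv2.connectedComponentsWithStats(m)
for i in range(1,k):
    if st[i,4]<200: continue
    P=cloud(im,lab==i,s); P=P[(P[:,2]>.012)&(P[:,2]<.06)]
    if len(P)<50: continue
    print(ce[i].round(),st[i,4],cv2.minAreaRect((P[:,:2]*1000).astype(np.float32)),P[:,2].max())
E
```

```text
time: 3.6
eef_pos: [0.4156, -0.212, 0.1998]
orientation: [3.142, 0.0, 2.324]
ft_force: [0.2, 0.6, -0.1]
width: 0.685
time: 3.98
eef_pos: [0.4156, -0.212, 0.1997]
orientation: [-3.142, 0.0, 2.472]
ft_force: [0.2, -0.2, -0.1]
width: 0.681
[ 0.41556909 -0.21203617  0.19971821] [-1.79999559e+02  1.07250820e-02  1.41649909e+02] [ 0.78  0.17 -0.46  1.94  0.09  1.05  1.18]
[343. 124.] 525 ((410.4197998046875, -102.21329498291016), (16.852285385131836, 40.97221374511719), 82.27168273925781) 0.020896339547877507
[278. 187.] 829 ((422.70684814453125, -207.91712951660156), (21.786832809448242, 55.15751266479492), 51.528141021728516) 0.026472010795250356
[194. 228.] 1151 ((405.5908203125, -321.5740661621094), (74.56134796142578, 29.51813316345215), 17.10373878479004) 0.034650333767628994
```

View pics/w1.png

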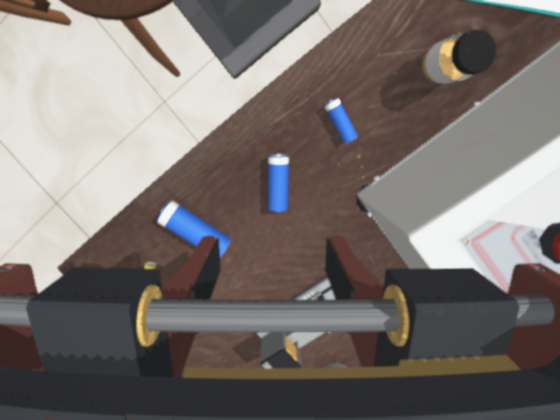

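```bash
python3 -m jog '[{"tx":4,"ty":0,"tz":20,"roll":0},{"tx":0,"ty":0,"tz":40,"roll":0},{"tx":0,"ty":0,"tz":45,"roll":0},{"tx":0,"ty":0,"tz":35,"roll":0},{"tx":0,"ty":0,"tz":20,"roll":0},{"tx":0,"ty":0,"tz":12,"roll":0},{"tx":0,"ty":0,"tz":8,"roll":0},{"tx":0,"ty":0,"tz":3,"roll":0},{"tx":0,"ty":0,"tz":0,"roll":0}]'
python3 -m jog '[{"tx":0,"ty":0,"tz":0,"roll":0},{"tx":0,"ty":0,"tz":0,"roll":0},{"tx":0,"ty":0,"tz":0,"roll":0},{"tx":0,"ty":0,"tz":0,"roll":0},{"tx":0,"ty":0,"tz":0,"roll":0},{"tx":0,"ty":0,"tz":0,"roll":0}]' 10 15
```

```text
time: 5.15
eef_pos: [0.4127, -0.2097, 0.017]
orientation: [3.142, 0.001, 2.476]
ft_force: [-0.4, 0.1, -1.0]
width: 0.688
time: 5.9
eef_pos: [0.4124, -0.2095, 0.0166]
orientation: [3.142, -0.0, 2.476]
ft_force: [-0.4, 0.5, -0.1]
width: 0.117
```

Run:
```python
from h import *
s=telemetry.observe(); im=snap("wrist"); t=snap("top"); sc=snap("scene")
A=cv2.resize(t["color"][220:320,220:360],(560,400)); B=cv2.resize(sc["color"][200:340,240:440],(560,392))
cv2.imwrite("pics/p5.png",cv2.resize(np.vstack([np.hstack([im["color"],np.zeros((420,0,3),np.uint8)])]),(400,300))[:,:,::-1])
cv2.imwrite("pics/p5.png",np.hstack([cv2.resize(im["color"],(400,300)),cv2.resize(A,(400,300))])[:,:,::-1])
for n,im,st in(("w",im,s),("t",t,None),("s",sc,None)):
    hsv=cv2.cvtColor(im["color"],cv2.COLOR_RGB2HSV)
    m=((hsv[...,0]>100)&(hsv[...,0]<130)&(hsv[...,1]>150)&(hsv[...,2]>60)).astype(np.uint8)
    k,lab,q,ce=cv2.connectedComponentsWithStats(m)
    for i in range(1,k):
        if q[i,4]<40: continue
        P=cloud(im,lab==i,st); P=P[(P[:,2]>.0)&(P[:,2]<.06)]
        if len(P)>20: print(n,ce[i].round(),q[i,4],cv2.minAreaRect((P[:,:2]*1000).astype(np.float32)),P[:,2].max())
```

```text
w [408. 132.] 2101 ((413.10211181640625, -102.9225082397461), (17.61285972595215, 48.991355895996094), 83.33804321289062) 0.02096955325753705
w [278. 244.] 1938 ((421.9655456542969, -207.73252868652344), (22.76639747619629, 55.87617874145508), 51.35995864868164) 0.0509641991325919
w [110. 290.] 506 ((376.16522216796875, -316.1235656738281), (24.397968292236328, 6.777541160583496), 27.640291213989258) 0.030374944698543738
w [123. 337.] 331 ((399.7471008300781, -325.8982849121094), (24.850746154785156, 14.040916442871094), 19.952966690063477) 0.03420262166154911
t [321. 276.] 360 ((406.7742919921875, -323.26751708984375), (76.82362365722656, 31.880233764648438), 16.691301345825195) 0.04006678720913048
t [236. 275.] 115 ((410.9524841308594, -102.1907730102539), (19.053552627563477, 41.257266998291016), 80.16943359375) 0.022312919911514184
s [376. 240.] 84 ((414.59625244140625, -327.0493469238281), (49.85185623168945, 28.335508346557617), 83.4135971069336) 0.033268177902805784
s [387. 252.] 174 ((394.33489990234375, -320.66680908203125), (54.37584686279297, 24.62356948852539), 22.518949508666992) 0.033378887719875516
s [337. 272.] 180 ((425.0602111816406, -211.4937744140625), (22.390853881835938, 64.52256774902344), 51.512054443359375) 0.05256807027021648
s [303. 305.] 196 ((414.9545593261719, -103.25196838378906), (16.408222198486328, 50.687538146972656), 82.03917694091797) 0.02034461608531346
```

View pics/p5.png

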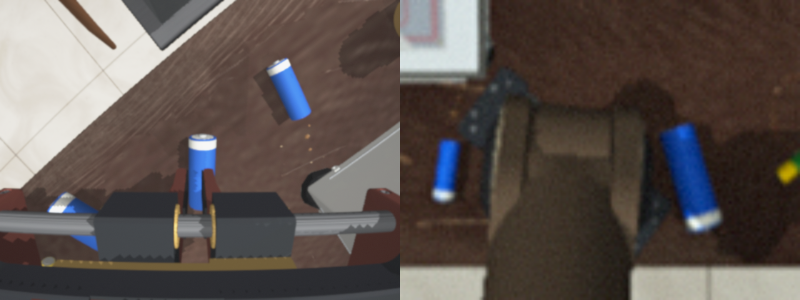

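Run:
```python
from h import *
s=telemetry.observe(); im=snap("wrist","p6.png",(180,160,380,340),4)
print(s["width"],s["eef_pos"],s["ft_force"],np.round(im["T_tool_cam"],4).tolist())
for f in((255,265),(302,265),(255,255),(302,255),(262,280),(295,280),(278,200),(278,230),(278,260),(278,280),(278,290)): print(f,np.round(pts(im,[f],s)[0],3))
print("TCP/tips px",proj(im,[s["eef_pos"],s["eef_pos"]-np.array([0,0,.014])],s))
```

```text
0.10999290748305693 [ 0.412393   -0.20946704  0.01661772] [-0.53375418  0.74481728  0.35261849] [[0.0001, -0.9653, -0.2613, 0.0719], [1.0, -0.0, 0.0005, 0.0006], [-0.0004, -0.2613, 0.9653, -0.1858], [0.0, 0.0, 0.0, 1.0]]
(255, 265) [ 0.398 -0.207  0.079]
(302, 265) [ 0.412 -0.191  0.078]
(255, 255) [ 0.398 -0.208  0.067]
(302, 255) [ 0.44  -0.203  0.001]
(262, 280) [ 0.41  -0.213  0.069]
(295, 280) [ 0.409 -0.194  0.092]
(278, 200) [ 0.393 -0.189  0.023]
(278, 230) [ 0.408 -0.201  0.024]
(278, 260) [ 0.423 -0.213  0.024]
(278, 280) [ 0.435 -0.221  0.023]
(278, 290) [ 0.44  -0.226  0.024]
TCP/tips px [[271.19602199 239.69634786]
 [271.25808165 232.27357568]]
```

View pics/p6.png

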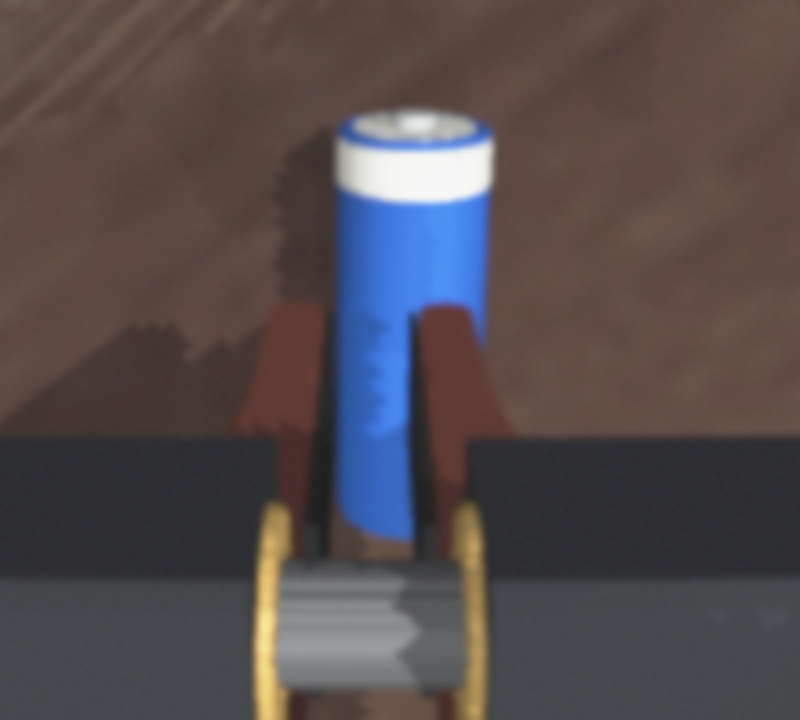

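Run:
```python
from h import *
s=telemetry.observe(); im=snap("wrist")
for f in((291,240),(294,245),(298,255),(286,245),(287,255),(253,240),(252,250),(260,250),(300,225),(302,235),(278,240),(296,210)): print(f,np.round(pts(im,[f],s)[0],3))
print(im["depth"].shape)
```

```text
(291, 240) [ 0.41  -0.194  0.048]
(294, 245) [ 0.41  -0.193  0.055]
(298, 255) [ 0.411 -0.192  0.067]
(286, 245) [ 0.408 -0.196  0.055]
(287, 255) [ 0.409 -0.197  0.064]
(253, 240) [ 0.397 -0.21   0.048]
(252, 250) [ 0.398 -0.21   0.06 ]
(260, 250) [ 0.401 -0.208  0.057]
(300, 225) [ 0.415 -0.189  0.018]
(302, 235) [ 0.428 -0.194  0.   ]
(278, 240) [ 0.413 -0.205  0.024]
(296, 210) [ 0.405 -0.184  0.022]
(420, 560)
```

```bash
python3 -m jog '[{"tx":0,"ty":0,"tz":-40,"roll":0},{"tx":0,"ty":0,"tz":-50,"roll":0},{"tx":0,"ty":0,"tz":-50,"roll":0},{"tx":0,"ty":0,"tz":0,"roll":0}]' 60
python3 - <<'E'
from h import *
s=telemetry.observe(); im=snap("wrist"); print(im["fx"],im["cx"],im["cy"],s["eef_pos"],s["width"])
T=np.array(im["T_tool_cam"])
K=np.array([[im["fx"],0,im["cx"]],[0,im["fy"],im["cy"]],[0,0,1.]])
v,u=np.mgrid[200:420:1,100:460:1]; v=v.ravel();u=u.ravel()
d=im["depth"][v,u]; ok=(d>0.05)&(d<.25); v,u,d=v[ok],u[ok],d[ok]
n=cv2.undistortPoints(np.c_[u,v].astype(float)[:,None],K,np.array(im["distortion"],float))[:,0]
P=(np.c_[n,np.ones(len(n))]*d[:,None])@T[:3,:3].T+T[:3,3]
F=P[(abs(P[:,1])<.06)]
for lo in range(-60,30,6):
    q=F[(F[:,2]*1000>=lo)&(F[:,2]*1000<lo+6)]
    if len(q)>5: print("tool z",lo,len(q),"x",np.percentile(q[:,0],[2,98]).round(4),"|y|",np.percentile(abs(q[:,1]),[2,98]).round(4))
# scene view: lowest robot pts near tcp
for n in("scene","top"):
    sc=snap(n); 
    vv,uu=np.mgrid[0:420,0:560]; C=cloud(sc,np.ones((420,560),bool))
    c=C[(np.linalg.norm(C[:,:2]-s["eef_pos"][:2],axis=1)<.06)&(C[:,2]>.05)]; print(n,len(c),np.percentile(c[:,2],[0,1,5]).round(3) if len(c) else "")
E
```

```text
time: 6.65
eef_pos: [0.4147, -0.2105, 0.1601]
orientation: [3.141, 0.007, 2.476]
ft_force: [-0.2, -0.4, -0.6]
width: 0.529
309.9326900233627 272.3158881430354 207.1229496415461 [ 0.41465522 -0.21047793  0.16013353] 0.5286135893945325
tool z -60 409 x [-0.0068  0.0124] |y| [0.0225 0.0327]
tool z -54 354 x [-0.0084  0.0125] |y| [0.0225 0.0318]
tool z -48 346 x [-0.0082  0.0125] |y| [0.0225 0.0322]
tool z -42 267 x [-0.0078  0.0125] |y| [0.0224 0.0323]
tool z -36 261 x [-0.0085  0.012 ] |y| [0.0224 0.0322]
tool z -30 226 x [-0.0078  0.012 ] |y| [0.0224 0.0321]
tool z -24 8 x [0.0023 0.0112] |y| [0.0225 0.0298]
scene 10915 [0.179 0.199 0.27 ]
top 4159 [0.282 0.547 0.558]
```

The fingers shut to 10 mm without touching the cell. The wrist depth shows the fingertips ending about 26 mm behind the reported TCP, not 14 mm ahead, so they closed above it. I'll find the real tip height by touching the desk softly beside the cell.

```bash
python3 -m jog '[{"tx":0,"ty":0,"tz":35,"roll":0},{"tx":0,"ty":0,"tz":45,"roll":0},{"tx":0,"ty":0,"tz":40,"roll":0},{"tx":0,"ty":0,"tz":25,"roll":0},{"tx":0,"ty":0,"tz":12,"roll":0},{"tx":0,"ty":0,"tz":8,"roll":0},{"tx":0,"ty":0,"tz":3,"roll":0},{"tx":0,"ty":0,"tz":0,"roll":0}]' 60
for i in 1; do python3 -m jog '[{"tx":0,"ty":0,"tz":1.5,"roll":0},{"tx":0,"ty":0,"tz":1.5,"roll":0}]'; done
```

```text
time: 7.8
eef_pos: [0.4127, -0.2097, -0.0109]
orientation: [3.142, 0.001, 2.476]
ft_force: [0.1, -0.9, -0.3]
width: 0.686
time: 8.05
eef_pos: [0.4127, -0.2097, -0.014]
orientation: [3.142, 0.001, 2.476]
ft_force: [-0.0, 0.6, 0.4]
width: 0.686
```

```bash
python3 -m jog '[{"tx":0,"ty":0,"tz":1,"roll":0},{"tx":0,"ty":0,"tz":1,"roll":0}]'; python3 -m jog '[{"tx":0,"ty":0,"tz":1,"roll":0},{"tx":0,"ty":0,"tz":0,"roll":0}]'
python3 - <<'E'
from h import *
s=telemetry.observe(); im=snap("wrist"); sc=snap("scene")
C=cloud(sc,np.ones((420,560),bool)); 
r=R.from_euler("xyz",s["orientation"]).as_matrix(); L=(C-s["eef_pos"])@r
for y0,y1 in((-.055,-.024),(.024,.055)):
    c=L[(abs(L[:,0])<.014)&(L[:,1]>y0)&(L[:,1]<y1)&(C[:,2]>.0)&(C[:,2]<.08)]; print(len(c),np.percentile(C[(abs(L[:,0])<.014)&(L[:,1]>y0)&(L[:,1]<y1)&(C[:,2]<.08)][:,2],[1,10,50,90]).round(3) if len(c) else "")
E
```

```text
time: 8.3
eef_pos: [0.4124, -0.2095, -0.0164]
orientation: [-3.142, 0.0, 2.476]
ft_force: [-1.0, 0.1, 0.1]
width: 0.684
time: 8.55
eef_pos: [0.4124, -0.2094, -0.0174]
orientation: [-3.142, -0.0, 2.476]
ft_force: [0.3, -0.3, -0.4]
width: 0.683
186 [-0.766 -0.762  0.     0.058]
119 [-0.768 -0.761 -0.001  0.042]
```

```bash
J='[{"tx":0,"ty":0,"tz":1.5,"roll":0},{"tx":0,"ty":0,"tz":0,"roll":0}]'; python3 -m jog '[{"tx":0,"ty":0,"tz":1.5,"roll":0},{"tx":0,"ty":0,"tz":0,"roll":0}]' | grep -A2 -E "eef|ft"
```

```text
eef_pos: [0.4124, -0.2095, -0.019]
orientation: [-3.142, -0.0, 2.476]
ft_force: [0.0, -0.0, -0.2]
width: 0.686
```

```bash
python3 -m jog '[{"tx":0,"ty":0,"tz":1.5,"roll":0},{"tx":0,"ty":0,"tz":0,"roll":0}]' | grep -E "eef|ft"
```

```text
eef_pos: [0.4124, -0.2095, -0.0205]
ft_force: [0.3, 0.3, -0.1]
```

```bash
python3 -m jog '[{"tx":0,"ty":0,"tz":1.5,"roll":0},{"tx":0,"ty":0,"tz":0,"roll":0}]' | grep -E "eef|ft"
```

```text
eef_pos: [0.4123, -0.2095, -0.022]
ft_force: [-0.5, 0.6, -0.5]
```

```bash
python3 -m jog '[{"tx":0,"ty":0,"tz":0,"roll":0},{"tx":0,"ty":0,"tz":0,"roll":0},{"tx":0,"ty":0,"tz":0,"roll":0},{"tx":0,"ty":0,"tz":0,"roll":0},{"tx":0,"ty":0,"tz":0,"roll":0},{"tx":0,"ty":0,"tz":0,"roll":0}]' 10 15
python3 -m jog '[{"tx":0,"ty":0,"tz":-10,"roll":0},{"tx":0,"ty":0,"tz":-30,"roll":0},{"tx":0,"ty":0,"tz":-50,"roll":0},{"tx":0,"ty":0,"tz":-50,"roll":0},{"tx":0,"ty":0,"tz":-20,"roll":0},{"tx":0,"ty":0,"tz":0,"roll":0},{"tx":0,"ty":0,"tz":0,"roll":0}]'
python3 - <<'E'
from h import *
s=telemetry.observe(); im=snap("wrist","p7.png",(180,120,380,300),4)
hsv=cv2.cvtColor(im["color"],cv2.COLOR_RGB2HSV)
m=((hsv[...,0]>100)&(hsv[...,0]<130)&(hsv[...,1]>150)&(hsv[...,2]>60)).astype(np.uint8)
k,lab,q,ce=cv2.connectedComponentsWithStats(m)
r=R.from_euler("xyz",s["orientation"]).as_matrix()
for i in range(1,k):
    if q[i,4]<100: continue
    L=(cloud(im,lab==i,s)-s["eef_pos"])@r*1000; L=L[abs(L[:,2])<60]
    if len(L)>50: print(ce[i].round(),np.percentile(L,[2,98],axis=0).round(1).tolist())
E
```

```text
time: 10.15
eef_pos: [0.4124, -0.2095, -0.0219]
orientation: [3.142, 0.0, 2.476]
ft_force: [0.1, 0.0, -0.0]
width: 0.269
time: 11.02
eef_pos: [0.4117, -0.2093, 0.1374]
orientation: [-3.141, -0.001, 2.476]
ft_force: [-0.3, 0.6, -0.7]
width: 0.271
[272. 265.] [[-15.0, -10.4, -47.1], [20.6, 11.6, -37.1]]
```

View pics/p7.png

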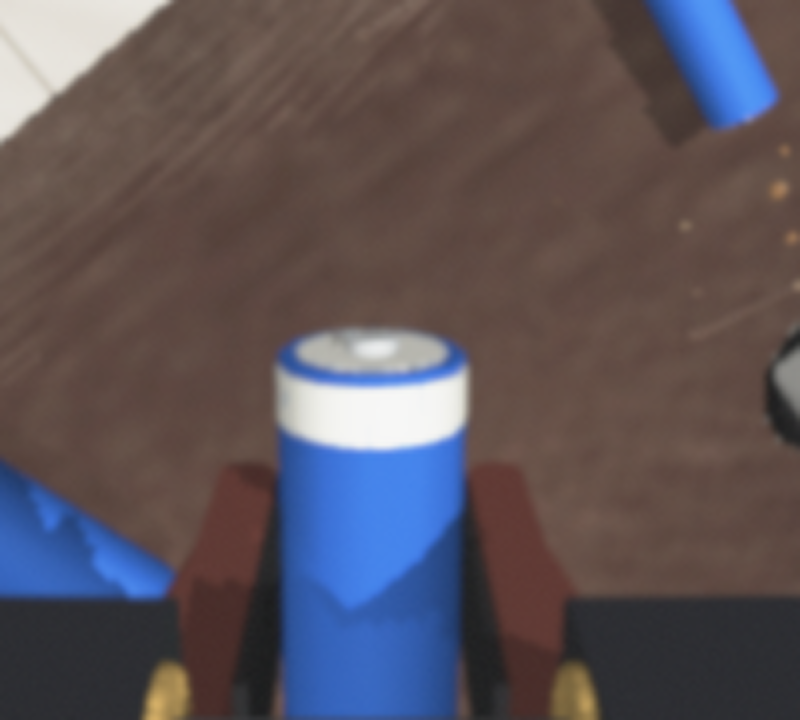

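```bash
python3 -m jog '[{"tx":-18,"ty":-12,"tz":0,"roll":0},{"tx":-37,"ty":-25,"tz":0,"roll":0},{"tx":-37,"ty":-25,"tz":0,"roll":0},{"tx":-37,"ty":-25,"tz":0,"roll":0},{"tx":-37,"ty":-25,"tz":0,"roll":0},{"tx":-37,"ty":-25,"tz":0,"roll":0},{"tx":-37,"ty":-25,"tz":0,"roll":0},{"tx":-37,"ty":-25,"tz":0,"roll":0},{"tx":-17,"ty":-12,"tz":0,"roll":0},{"tx":0,"ty":0,"tz":0,"roll":8},{"tx":0,"ty":0,"tz":20,"roll":9},{"tx":0,"ty":0,"tz":30,"roll":9},{"tx":0,"ty":0,"tz":30,"roll":9},{"tx":0,"ty":0,"tz":30,"roll":9},{"tx":0,"ty":0,"tz":10,"roll":7.9},{"tx":0,"ty":0,"tz":0,"roll":0},{"tx":0,"ty":0,"tz":0,"roll":0}]'
python3 - <<'E'
from h import *
s=telemetry.observe(); im=snap("wrist"); print(s["eef_pos"],np.degrees(s["orientation"]),s["width"])
C=cloud(im,np.ones((420,560),bool),s)
c=C[(abs(C[:,2])<.01)&(abs(C[:,0]-.52)<.06)]; print("desk min y",np.percentile(c[:,1],[0.5,2,5]))
t=snap("top");C=cloud(t,np.ones((420,560),bool)); c=C[(abs(C[:,2])<.01)&(abs(C[:,0]-.44)<.03)]; print("top edge",np.percentile(c[:,1],[0.2,1]))
E
```

```text
time: 13.2
eef_pos: [0.5206, -0.5483, 0.0179]
orientation: [-3.141, 0.0, 1.573]
ft_force: [0.3, -1.0, -0.3]
width: 0.271
[ 0.52062782 -0.54833576  0.01787613] [-1.79977969e+02  2.35677372e-02  9.01211363e+01] 0.27131926169255755
desk min y [-0.52773931 -0.52547869 -0.52110604]
top edge [-0.52632698 -0.51918158]
```

```bash
python3 -m jog '[{"tx":0,"ty":0,"tz":12,"roll":0},{"tx":0,"ty":0,"tz":16,"roll":0},{"tx":0,"ty":0,"tz":8,"roll":0},{"tx":0,"ty":0,"tz":2,"roll":0},{"tx":0,"ty":0,"tz":0,"roll":0}]'; python3 -m jog '[{"tx":0,"ty":0,"tz":1,"roll":0},{"tx":0,"ty":0,"tz":1,"roll":0},{"tx":0,"ty":0,"tz":1,"roll":0},{"tx":0,"ty":0,"tz":0,"roll":0}]'
```

```text
time: 13.92
eef_pos: [0.5208, -0.5476, -0.02]
orientation: [-3.142, -0.0, 1.57]
ft_force: [-1.0, -0.8, -0.8]
width: 0.272
time: 14.42
eef_pos: [0.5209, -0.548, -0.0222]
orientation: [3.141, 0.001, 1.57]
ft_force: [-0.2, 0.1, 2.4]
width: 0.271
```

Contact is where I expected it. I'll keep tipping the cell over the edge.

```bash
python3 -m jog '[{"tx":0,"ty":0,"tz":1,"roll":0},{"tx":0,"ty":0,"tz":1,"roll":0},{"tx":0,"ty":0,"tz":1,"roll":0},{"tx":0,"ty":0,"tz":0,"roll":0}]'
```

```text
time: 14.92
eef_pos: [0.5211, -0.5489, -0.0249]
orientation: [3.14, 0.002, 1.57]
ft_force: [-0.7, -0.8, 4.3]
width: 0.272
```

```bash
python3 -m jog '[{"tx":0,"ty":0,"tz":1,"roll":0},{"tx":0,"ty":0,"tz":1,"roll":0},{"tx":0,"ty":0,"tz":1,"roll":0},{"tx":0,"ty":0,"tz":1,"roll":0},{"tx":0,"ty":0,"tz":1,"roll":0},{"tx":0,"ty":0,"tz":0,"roll":0}]'
```

```text
time: 15.68
eef_pos: [0.5211, -0.5496, -0.0296]
orientation: [3.14, 0.003, 1.569]
ft_force: [-0.1, -2.7, 5.2]
width: 0.269
```

```bash
cat >> h.py <<'E'
def celltilt(s,im):
    hsv=cv2.cvtColor(im["color"],cv2.COLOR_RGB2HSV)
    m=((hsv[...,0]>100)&(hsv[...,0]<130)&(hsv[...,1]>150)&(hsv[...,2]>60)).astype(np.uint8)
    m=cv2.erode(m,np.ones((3,3),np.uint8))
    r=R.from_euler("xyz",s["orientation"]).as_matrix()
    v,u=np.nonzero(m&(im["depth"]>0)); L=(pts(im,np.c_[u,v],s)-s["eef_pos"])@r*1000
    ok=(L[:,2]>-90)&(L[:,2]<0)&(abs(L[:,1])<4)&(abs(L[:,0])<60); L=L[ok]
    if len(L)<20: return None
    p=np.polyfit(L[:,0],L[:,2],1); res=L[:,2]-np.polyval(p,L[:,0]); g=abs(res)<3
    p=np.polyfit(L[g,0],L[g,2],1)
    t=np.arctan(-p[0]); 
    return dict(tilt_deg=round(float(np.degrees(t)),1), axis_toolz_at_x2=round(float(np.polyval(p,2)+12/np.cos(t)),1), xr=np.percentile(L[g,0],[1,99]).round(1).tolist(),n=int(g.sum()))
E
python3 -c "
from h import *
s=telemetry.observe(); im=snap('wrist'); print(celltilt(s,im), s['ft_force'],s['eef_pos'])"
```

```text
{'tilt_deg': 16.0, 'axis_toolz_at_x2': -36.4, 'xr': [-14.8, 16.2], 'n': 811} [-0.09155546 -2.71739353  5.1959633 ] [ 0.52107809 -0.54964091 -0.02958966]
```

```bash
python3 -m jog '[{"tx":0,"ty":0,"tz":1,"roll":0},{"tx":0,"ty":0,"tz":1,"roll":0},{"tx":0,"ty":0,"tz":1,"roll":0},{"tx":0,"ty":0,"tz":0,"roll":0}]';python3 -c "
from h import *
s=telemetry.observe(); im=snap('wrist'); print(celltilt(s,im))"
```

```text
time: 16.23
eef_pos: [0.5211, -0.5497, -0.0326]
orientation: [3.14, 0.003, 1.569]
ft_force: [-0.3, -3.3, 5.6]
width: 0.267
{'tilt_deg': 21.4, 'axis_toolz_at_x2': -37.5, 'xr': [-15.1, 23.6], 'n': 709}
```

```bash
python3 -m jog '[{"tx":0,"ty":0,"tz":-10,"roll":0},{"tx":0,"ty":0,"tz":-30,"roll":0},{"tx":0,"ty":0,"tz":-45,"roll":0},{"tx":10,"ty":3,"tz":-45,"roll":0},{"tx":35,"ty":9,"tz":-12,"roll":0},{"tx":45,"ty":12,"tz":0,"roll":0},{"tx":45,"ty":12,"tz":0,"roll":0},{"tx":45,"ty":12,"tz":0,"roll":0},{"tx":45,"ty":12,"tz":0,"roll":0},{"tx":40,"ty":10,"tz":0,"roll":0},{"tx":15,"ty":5,"tz":0,"roll":0},{"tx":0,"ty":0,"tz":0,"roll":0},{"tx":0,"ty":0,"tz":0,"roll":0}]'
python3 - <<'E'
from h import *
s=telemetry.observe(); im=snap("wrist","p8.png"); print(celltilt(s,im),s["joint_positions"].round(2) if hasattr(s["joint_positions"],"round") else "")
C=cloud(im,np.ones((420,560),bool),s)
c=C[(C[:,2]>.006)&(C[:,2]<.014)&(abs(C[:,0]-.597)<.05)&(abs(C[:,1]+.287)<.1)]; print("base",np.percentile(c[:,:2],[1,99],axis=0).round(4))
for lo,hi in((.026,.034),(.042,.048),(.060,.072)):
    c=C[(C[:,2]>lo)&(C[:,2]<hi)&(abs(C[:,0]-.597)<.04)&(abs(C[:,1]+.287)<.09)]
    print(lo,len(c),np.percentile(c[:,:2],[2,50,98],axis=0).round(4).tolist() if len(c) else "")
# wall top and hood by y-histogram on the centre line
c=C[(abs(C[:,0]-.597)<.012)&(C[:,1]<-.2)&(C[:,1]>-.38)&(C[:,2]<.09)]
for y in np.arange(-.38,-.2,.004):
    q=c[(c[:,1]>=y)&(c[:,1]<y+.004)]
    if len(q)>3: print(round(y,3),np.median(q[:,2]).round(3),end="; ")
E
```

```text
time: 17.9
eef_pos: [0.5951, -0.27, 0.108]
orientation: [-3.141, 0.001, 1.568]
ft_force: [0.2, 0.7, -1.6]
width: 0.267
{'tilt_deg': 20.7, 'axis_toolz_at_x2': -37.6, 'xr': [-14.9, 13.8], 'n': 706} [ 0.46  0.55 -0.16  1.61  0.1   0.99  0.26]
base [[ 0.5635 -0.3002]
 [ 0.6327 -0.213 ]]
0.026 183 [[0.5832, -0.2709], [0.5983, -0.2546], [0.6122, -0.2522]]
0.042 373 [[0.582, -0.2615], [0.5981, -0.2573], [0.6138, -0.2541]]
0.06 30 [[0.6126, -0.3379], [0.6134, -0.332], [0.6137, -0.3233]]
-0.276 0.018; -0.272 0.024; -0.268 0.031; -0.264 0.045; -0.26 0.046; -0.256 0.031; -0.252 0.011; -0.248 0.011; -0.244 0.011; -0.24 0.011; -0.236 0.011; -0.232 0.011; -0.228 0.011; -0.224 0.011; -0.22 0.011; -0.216 0.01; -0.212 0.0; -0.208 0.001; -0.204 0.001;
```

View pics/p8.png

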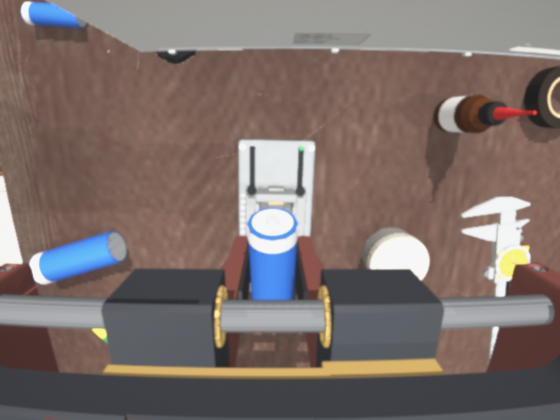

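Run:
```python
from h import *
s=telemetry.observe(); im=snap("wrist")
r=R.from_euler("xyz",s["orientation"]).as_matrix()
for v in range(204,262,3):
    p=((pts(im,[(273,v)],s)-s["eef_pos"])@r*1000)[0]; print(v,im["color"][v,273].tolist(),p.round(1).tolist())
```

```text
204 [228, 212, 178] [3.9, 0.6, 77.1]
207 [151, 168, 217] [1.1, 0.6, 77.5]
210 [246, 246, 246] [31.4, 0.3, -40.3]
213 [247, 247, 246] [30.1, 0.3, -41.2]
216 [240, 241, 241] [30.4, 0.3, -47.1]
219 [242, 243, 243] [29.6, 0.3, -49.4]
222 [244, 245, 245] [28.8, 0.3, -51.2]
225 [245, 245, 244] [27.3, 0.3, -51.2]
228 [247, 247, 247] [26.1, 0.3, -51.9]
231 [247, 247, 247] [25.5, 0.3, -54.1]
234 [243, 245, 246] [25.1, 0.3, -57.1]
237 [87, 154, 244] [24.1, 0.3, -58.0]
240 [178, 213, 246] [22.4, 0.3, -57.5]
243 [247, 247, 247] [21.7, 0.3, -59.1]
246 [247, 247, 247] [19.5, 0.3, -57.2]
249 [247, 247, 247] [17.9, 0.3, -56.8]
252 [243, 245, 246] [16.2, 0.3, -56.3]
255 [85, 149, 243] [14.2, 0.3, -55.2]
258 [77, 146, 243] [12.6, 0.3, -54.9]
261 [78, 146, 243] [11.1, 0.3, -54.9]
```

```bash
python3 -m jog '[{"tx":-2,"ty":3,"tz":15,"roll":0},{"tx":0,"ty":0,"tz":25,"roll":0},{"tx":0,"ty":0,"tz":20,"roll":0},{"tx":0,"ty":0,"tz":12,"roll":0},{"tx":0,"ty":0,"tz":8,"roll":0},{"tx":0,"ty":0,"tz":4,"roll":0},{"tx":-2,"ty":0,"tz":0,"roll":0},{"tx":-2,"ty":0,"tz":0,"roll":0},{"tx":-2,"ty":0,"tz":0,"roll":0},{"tx":0,"ty":0,"tz":2,"roll":0},{"tx":0,"ty":0,"tz":2,"roll":0},{"tx":0,"ty":0,"tz":0,"roll":0}]' 10 25
python3 - <<'E'
from h import *
s=telemetry.observe(); im=snap("wrist"); print(celltilt(s,im),s["eef_pos"])
r=R.from_euler("xyz",s["orientation"]).as_matrix()
sc=snap("scene","p9.png",(270,150,370,225),8)
E
```

```text
time: 19.5
eef_pos: [0.5987, -0.2755, 0.0198]
orientation: [-3.141, -0.0, 1.57]
ft_force: [-0.0, -0.4, -1.6]
width: 0.263
{'tilt_deg': 20.5, 'axis_toolz_at_x2': -37.5, 'xr': [-14.9, 13.6], 'n': 702} [ 0.59872702 -0.27545871  0.01981413]
```

View pics/p9.png

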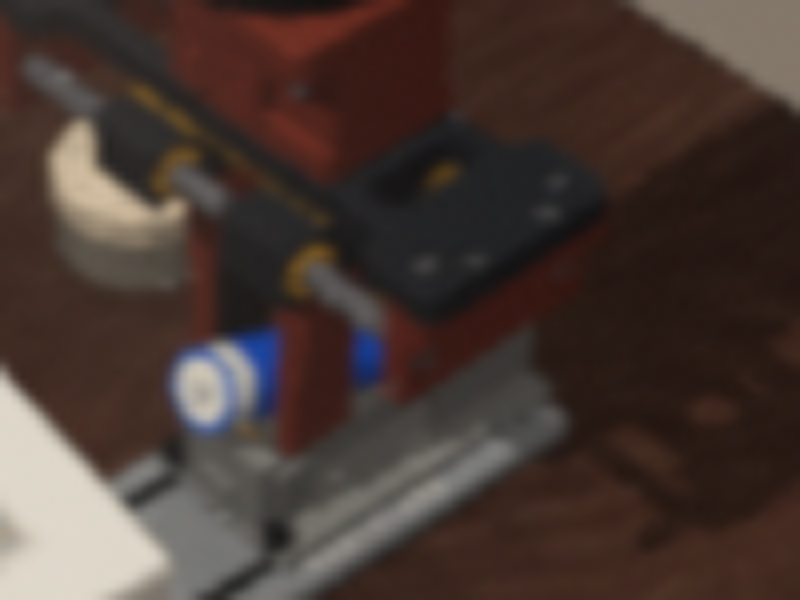

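```bash
python3 -m jog '[{"tx":-2,"ty":0,"tz":0,"roll":0},{"tx":-2,"ty":0,"tz":0,"roll":0},{"tx":-2,"ty":0,"tz":0,"roll":0},{"tx":0,"ty":0,"tz":0,"roll":0}]' | grep -E "eef|ft|wid"; python3 -c "
from h import *
print(np.mean([telemetry.observe()['ft_force'] for _ in range(5)],0))"
```

```text
eef_pos: [0.5988, -0.282, 0.0201]
ft_force: [0.1, 0.2, -0.0]
width: 0.266
[ 0.09258251  0.23378636 -0.0264651 ]
```

```bash
python3 -m jog '[{"tx":-1,"ty":0,"tz":0,"roll":0},{"tx":-1,"ty":0,"tz":0,"roll":0},{"tx":0,"ty":0,"tz":0,"roll":0}]' | grep -E "eef|ft|wid"
```

```text
eef_pos: [0.5989, -0.2838, 0.0202]
ft_force: [-0.2, 0.1, -1.7]
width: 0.268
```

```bash
python3 -m jog '[{"tx":-1,"ty":0,"tz":0,"roll":0},{"tx":-1,"ty":0,"tz":0,"roll":0},{"tx":0,"ty":0,"tz":0,"roll":0}]' | grep -E "eef|ft|wid"
```

```text
eef_pos: [0.599, -0.2854, 0.0201]
ft_force: [0.4, 0.5, -1.9]
width: 0.268
```

```bash
python3 -m jog '[{"tx":-1,"ty":0,"tz":0,"roll":0},{"tx":-1,"ty":0,"tz":0,"roll":0},{"tx":0,"ty":0,"tz":0,"roll":0}]' | grep -E "eef|ft|wid"
```

```text
eef_pos: [0.5989, -0.287, 0.0201]
ft_force: [-0.8, 4.3, 0.1]
width: 0.266
```

```bash
python3 -m jog '[{"tx":-1,"ty":0,"tz":0,"roll":0},{"tx":-1,"ty":0,"tz":0,"roll":0},{"tx":0,"ty":0,"tz":0,"roll":0}]' | grep -E "eef|ft|wid"; python3 -c "
from h import *
s=telemetry.observe(); im=snap('wrist'); print(celltilt(s,im))"
```

```text
eef_pos: [0.5988, -0.2892, 0.02]
ft_force: [-1.4, 5.7, -0.6]
width: 0.267
{'tilt_deg': 20.6, 'axis_toolz_at_x2': -37.5, 'xr': [-14.9, 13.7], 'n': 705}
```

```bash
python3 -m jog '[{"tx":-1,"ty":0,"tz":0,"roll":0},{"tx":-1,"ty":0,"tz":0,"roll":0},{"tx":-1,"ty":0,"tz":0,"roll":0},{"tx":-1,"ty":0,"tz":0,"roll":0},{"tx":0,"ty":0,"tz":0,"roll":0}]' | grep -E "eef|ft|wid"
```

```text
eef_pos: [0.5987, -0.292, 0.0199]
ft_force: [-1.7, 7.8, 1.4]
width: 0.268
```

```bash
python3 -m jog '[{"tx":-1,"ty":0,"tz":0,"roll":0},{"tx":-1,"ty":0,"tz":0,"roll":0},{"tx":-1,"ty":0,"tz":0,"roll":0},{"tx":0,"ty":0,"tz":0,"roll":0}]' | grep -E "eef|ft|wid"; python3 -c "
from h import *
s=telemetry.observe(); im=snap('wrist'); print(celltilt(s,im))
r=R.from_euler('xyz',s['orientation']).as_matrix()
for v in range(231,246,3): print(v,im['color'][v,273].tolist(),((pts(im,[(273,v)],s)-s['eef_pos'])@r*1000)[0].round(1))"
```

```text
eef_pos: [0.5986, -0.2941, 0.0199]
ft_force: [-1.6, 9.7, 1.0]
width: 0.268
{'tilt_deg': 20.5, 'axis_toolz_at_x2': -37.5, 'xr': [-14.9, 14.0], 'n': 720}
231 [247, 247, 247] [ 25.9   0.3 -55.4]
234 [238, 241, 246] [ 25.    0.3 -56.7]
237 [84, 155, 245] [ 24.1   0.3 -58.1]
240 [220, 232, 246] [ 22.6   0.3 -57.9]
243 [247, 247, 247] [ 21.3   0.3 -58.2]
```

```bash
python3 -m jog '[{"tx":-1,"ty":-0.5,"tz":0,"roll":0},{"tx":-1,"ty":0,"tz":0,"roll":0},{"tx":0,"ty":0,"tz":1,"roll":0},{"tx":0,"ty":0,"tz":1,"roll":0},{"tx":0,"ty":0,"tz":1,"roll":0},{"tx":0,"ty":0,"tz":0,"roll":0}]' | grep -E "eef|ft|wid"
```

```text
eef_pos: [0.5987, -0.2964, 0.0176]
ft_force: [-2.3, 9.6, 4.8]
width: 0.267
```

```bash
python3 -m jog '[{"tx":0,"ty":0,"tz":1,"roll":0},{"tx":0,"ty":0,"tz":1,"roll":0},{"tx":0,"ty":0,"tz":1,"roll":0},{"tx":0,"ty":0,"tz":0,"roll":0}]' | grep -E "eef|ft|wid";  python3 -c "
from h import *
s=telemetry.observe(); im=snap('wrist'); print(celltilt(s,im))"
```

```text
eef_pos: [0.5988, -0.2971, 0.0146]
ft_force: [-2.1, 8.7, 4.1]
width: 0.267
{'tilt_deg': 13.7, 'axis_toolz_at_x2': -37.4, 'xr': [-13.6, 18.6], 'n': 883}
```

```bash
python3 -m jog '[{"tx":-0.3,"ty":0,"tz":1,"roll":0},{"tx":-0.2,"ty":0,"tz":1,"roll":0},{"tx":0,"ty":0,"tz":1,"roll":0},{"tx":0,"ty":0,"tz":1,"roll":0},{"tx":0,"ty":0,"tz":0,"roll":0}]' | grep -E "eef|ft|wid";  python3 -c "
from h import *
s=telemetry.observe(); im=snap('wrist'); print(celltilt(s,im))"
```

```text
eef_pos: [0.5987, -0.2981, 0.0106]
ft_force: [-1.2, 7.0, 3.8]
width: 0.265
{'tilt_deg': 8.0, 'axis_toolz_at_x2': -37.5, 'xr': [-12.8, 21.5], 'n': 1012}
```

```bash
python3 -m jog '[{"tx":0,"ty":0,"tz":1,"roll":0},{"tx":0,"ty":0,"tz":1,"roll":0},{"tx":0,"ty":0,"tz":1,"roll":0},{"tx":0,"ty":0,"tz":0,"roll":0}]' | grep -E "eef|ft|wid";  python3 -c "
from h import *
s=telemetry.observe(); im=snap('wrist'); print(celltilt(s,im))"
```

```text
eef_pos: [0.5988, -0.2986, 0.0076]
ft_force: [-1.3, 6.3, 3.3]
width: 0.268
{'tilt_deg': 3.7, 'axis_toolz_at_x2': -37.7, 'xr': [-11.9, 23.7], 'n': 1095}
```

```bash
python3 -m jog '[{"tx":0,"ty":0,"tz":1,"roll":0},{"tx":0,"ty":0,"tz":1,"roll":0},{"tx":0,"ty":0,"tz":0.5,"roll":0},{"tx":0,"ty":0,"tz":0,"roll":0}]' | grep -E "eef|ft|wid";  python3 -c "
from h import *
s=telemetry.observe(); im=snap('wrist'); print(celltilt(s,im))"
```

```text
eef_pos: [0.5987, -0.2984, 0.0052]
ft_force: [-1.5, 6.5, 4.6]
width: 0.269
{'tilt_deg': 2.0, 'axis_toolz_at_x2': -37.8, 'xr': [-11.7, 24.2], 'n': 1126}
```

```bash
python3 -m jog '[{"tx":0,"ty":0,"tz":1,"roll":0},{"tx":1,"ty":0,"tz":0,"roll":0},{"tx":1,"ty":0,"tz":0,"roll":0},{"tx":1,"ty":0,"tz":0,"roll":0},{"tx":1,"ty":0,"tz":0,"roll":0},{"tx":0,"ty":0,"tz":0,"roll":0}]' | grep -E "eef|ft|wid";  python3 -c "
from h import *
s=telemetry.observe(); im=snap('wrist'); print(celltilt(s,im))"
```

```text
eef_pos: [0.5989, -0.2984, 0.0044]
ft_force: [-0.5, -5.5, 4.6]
width: 0.27
{'tilt_deg': 1.3, 'axis_toolz_at_x2': -38.0, 'xr': [-11.3, 24.5], 'n': 1137}
```

```bash
python3 -m jog '[{"tx":-1,"ty":0,"tz":0,"roll":0},{"tx":-1,"ty":0,"tz":0,"roll":0},{"tx":0,"ty":0,"tz":0,"roll":0}]' | grep -E "eef|ft|wid"
python3 - <<'E'
from h import *
s=telemetry.observe(); im=snap("wrist","p10.png",(205,130,345,250),5)
C=cloud(im,np.ones((420,560),bool),s)
for lo,hi in((.050,.06),(.0415,.049)):
    pass
for x in (.586,.598,.610):
    c=C[(abs(C[:,0]-x)<.003)&(C[:,2]>.015)&(C[:,2]<.09)&(C[:,1]<-.24)]
    print(x,[(round(y,3),np.round(np.median(c[(c[:,1]>=y)&(c[:,1]<y+.002),2]),4)) for y in np.arange(-.280,-.25,.002) if ((c[:,1]>=y)&(c[:,1]<y+.002)).sum()>1])
E
```

```text
eef_pos: [0.5989, -0.2984, 0.0044]
ft_force: [-0.8, -1.2, 7.3]
width: 0.269
0.586 [(np.float64(-0.28), np.float64(0.0189)), (np.float64(-0.278), np.float64(0.019)), (np.float64(-0.276), np.float64(0.0315)), (np.float64(-0.274), np.float64(0.0367)), (np.float64(-0.272), np.float64(0.0334)), (np.float64(-0.27), np.float64(0.031)), (np.float64(-0.268), np.float64(0.0386)), (np.float64(-0.266), np.float64(0.0386)), (np.float64(-0.264), np.float64(0.0429)), (np.float64(-0.262), np.float64(0.0448)), (np.float64(-0.26), np.float64(0.0458)), (np.float64(-0.258), np.float64(0.0459)), (np.float64(-0.256), np.float64(0.0441)), (np.float64(-0.254), np.float64(0.0285))]
0.598 [(np.float64(-0.28), np.float64(0.0549)), (np.float64(-0.278), np.float64(0.0549)), (np.float64(-0.276), np.float64(0.0548)), (np.float64(-0.274), np.float64(0.0548)), (np.float64(-0.272), np.float64(0.0551)), (np.float64(-0.27), np.float64(0.0553)), (np.float64(-0.268), np.float64(0.0552)), (np.float64(-0.266), np.float64(0.055)), (np.float64(-0.264), np.float64(0.0511)), (np.float64(-0.262), np.float64(0.0458)), (np.float64(-0.26), np.float64(0.0457)), (np.float64(-0.258), np.float64(0.046)), (np.float64(-0.256), np.float64(0.0429)), (np.float64(-0.254), np.float64(0.0296))]
0.61 [(np.float64(-0.28), np.float64(0.0497)), (np.float64(-0.278), np.float64(0.0501)), (np.float64(-0.276), np.float64(0.0498)), (np.float64(-0.274), np.float64(0.0498)), (np.float64(-0.272), np.float64(0.0485)), (np.float64(-0.27), np.float64(0.0492)), (np.float64(-0.268), np.float64(0.0494)), (np.float64(-0.266), np.float64(0.0491)), (np.float64(-0.264), np.float64(0.0454)), (np.float64(-0.262), np.float64(0.0454)), (np.float64(-0.26), np.float64(0.0458)), (np.float64(-0.258), np.float64(0.0459)), (np.float64(-0.256), np.float64(0.0366)), (np.float64(-0.254), np.float64(0.0167))]
```

View pics/p10.png

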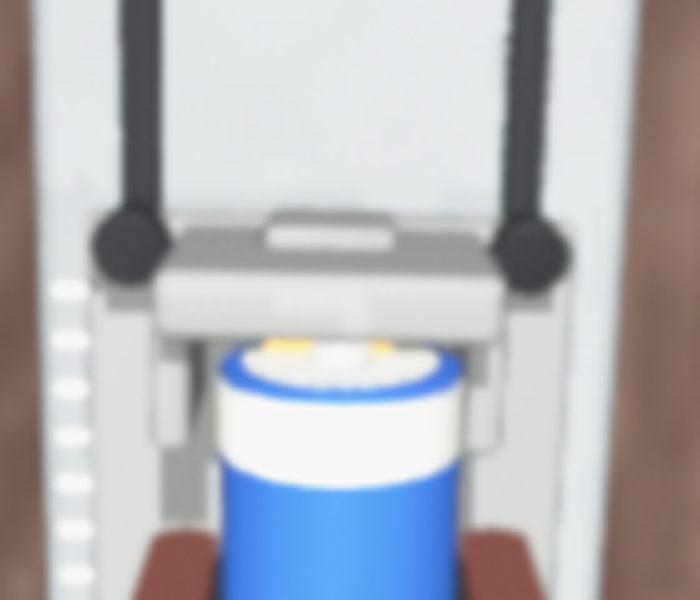

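The cell is seated: its button sits below the wall top against the gold contact, and the cell's top is level at about 55 mm. I'll release and retreat.

```bash
python3 -m jog '[{"tx":0,"ty":0,"tz":0,"roll":0},{"tx":0,"ty":0,"tz":0,"roll":0},{"tx":0,"ty":0,"tz":0,"roll":0},{"tx":0,"ty":0,"tz":0,"roll":0}]' 44; python3 -m jog '[{"tx":0,"ty":0,"tz":-5,"roll":0},{"tx":0,"ty":0,"tz":-20,"roll":0},{"tx":0,"ty":0,"tz":-30,"roll":0},{"tx":0,"ty":0,"tz":-20,"roll":0},{"tx":0,"ty":0,"tz":0,"roll":0},{"tx":0,"ty":0,"tz":0,"roll":0}]'
python3 - <<'E'
from h import *
s=telemetry.observe(); im=snap("wrist","p11.png",(180,120,380,270),4)
C=cloud(im,np.ones((420,560),bool),s)
for x in (.594,.598,.602):
    c=C[(abs(C[:,0]-x)<.002)&(C[:,2]<.09)&(C[:,1]<-.24)&(C[:,1]>-.34)]
    print(x,[(round(float(y),3),float(np.round(np.median(c[(c[:,1]>=y)&(c[:,1]<y+.006),2]),4))) for y in np.arange(-.34,-.25,.006) if ((c[:,1]>=y)&(c[:,1]<y+.006)).sum()>1])
E
```

```text
time: 27.62
eef_pos: [0.5983, -0.2969, 0.0033]
orientation: [-3.141, -0.0, 1.57]
ft_force: [-0.3, 0.5, -0.2]
width: 0.498
time: 28.38
eef_pos: [0.5979, -0.297, 0.0781]
orientation: [-3.141, -0.0, 1.57]
ft_force: [-0.3, -0.2, -0.8]
width: 0.504
0.594 [(-0.34, 0.0676), (-0.334, 0.0676), (-0.328, 0.0669), (-0.322, 0.0538), (-0.316, 0.0534), (-0.31, 0.0534), (-0.304, 0.0537), (-0.298, 0.0537), (-0.292, 0.0537), (-0.286, 0.0537), (-0.28, 0.0537), (-0.274, 0.054), (-0.268, 0.0534), (-0.262, 0.0456), (-0.256, 0.0309), (-0.25, 0.011)]
0.598 [(-0.34, 0.0678), (-0.334, 0.0676), (-0.328, 0.0668), (-0.322, 0.0546), (-0.316, 0.0546), (-0.31, 0.0547), (-0.304, 0.0547), (-0.298, 0.0546), (-0.292, 0.0548), (-0.286, 0.0549), (-0.28, 0.0548), (-0.274, 0.0552), (-0.268, 0.0545), (-0.262, 0.0458), (-0.256, 0.0307), (-0.25, 0.0106)]
0.602 [(-0.34, 0.0676), (-0.334, 0.0677), (-0.328, 0.0666), (-0.322, 0.054), (-0.316, 0.0535), (-0.31, 0.0539), (-0.304, 0.0542), (-0.298, 0.0542), (-0.292, 0.0543), (-0.286, 0.0542), (-0.28, 0.0544), (-0.274, 0.0548), (-0.268, 0.0542), (-0.262, 0.0455), (-0.256, 0.0306), (-0.25, 0.0106)]
```

View pics/p11.png

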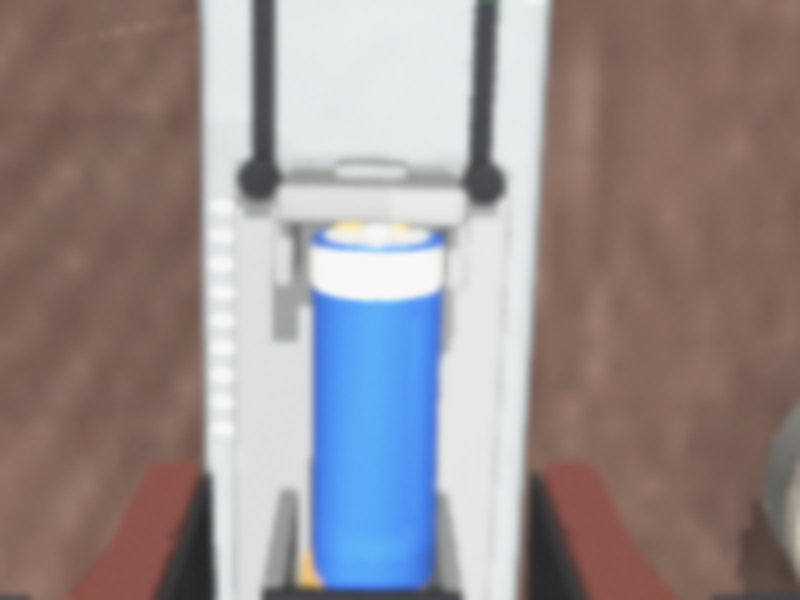

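The cell is level to about 0.5°, with the button end perhaps 0.4 mm high. I'll press it lightly with shut fingers to make sure it's on the floor.

```bash
python3 -m jog '[{"tx":8,"ty":0,"tz":0,"roll":0},{"tx":7,"ty":0,"tz":0,"roll":0},{"tx":0,"ty":0,"tz":0,"roll":0},{"tx":0,"ty":0,"tz":10,"roll":0},{"tx":0,"ty":0,"tz":15,"roll":0},{"tx":0,"ty":0,"tz":12,"roll":0},{"tx":0,"ty":0,"tz":6,"roll":0},{"tx":0,"ty":0,"tz":2,"roll":0},{"tx":0,"ty":0,"tz":0,"roll":0}]' 0 10; python3 -m jog '[{"tx":0,"ty":0,"tz":1,"roll":0},{"tx":0,"ty":0,"tz":1,"roll":0},{"tx":0,"ty":0,"tz":1,"roll":0},{"tx":0,"ty":0,"tz":0,"roll":0}]'
```

```text
time: 29.55
eef_pos: [0.5986, -0.2822, 0.0337]
orientation: [3.141, 0.0, 1.57]
ft_force: [-0.8, 0.2, 0.3]
width: 0.004
time: 30.05
eef_pos: [0.5988, -0.2822, 0.0315]
orientation: [3.141, 0.0, 1.57]
ft_force: [-0.5, 0.7, 4.1]
width: -0.0
```

```bash
python3 -m jog '[{"tx":0,"ty":0,"tz":1,"roll":0},{"tx":0,"ty":0,"tz":0,"roll":0}]'; python3 -m jog '[{"tx":0,"ty":0,"tz":-10,"roll":0},{"tx":0,"ty":0,"tz":-30,"roll":0},{"tx":0,"ty":0,"tz":-40,"roll":0},{"tx":0,"ty":0,"tz":-20,"roll":0},{"tx":0,"ty":0,"tz":0,"roll":0},{"tx":0,"ty":0,"tz":0,"roll":0},{"tx":0,"ty":0,"tz":0,"roll":0}]'
python3 - <<'E'
from h import *
s=telemetry.observe(); im=snap("wrist","p12.png")
C=cloud(im,np.ones((420,560),bool),s)
c=C[(abs(C[:,0]-.598)<.002)&(C[:,2]<.09)&(C[:,1]<-.24)&(C[:,1]>-.34)]
print([(round(float(y),3),float(np.round(np.median(c[(c[:,1]>=y)&(c[:,1]<y+.006),2]),4))) for y in np.arange(-.34,-.25,.006) if ((c[:,1]>=y)&(c[:,1]<y+.006)).sum()>1])
t=snap("top")
for l in ["cell","small_battery","oil_dropper","grease_pot","bead_jar"]: print(l,[(np.round(r["centre"],3).tolist(),round(r["confidence"],2)) for r in eyes.find_in("top",l)])
E
```

```text
time: 30.3
eef_pos: [0.599, -0.2821, 0.0313]
orientation: [3.14, 0.0, 1.57]
ft_force: [-2.9, 0.9, 11.3]
width: 0.008
time: 31.18
eef_pos: [0.5976, -0.2818, 0.1279]
orientation: [-3.139, -0.001, 1.57]
ft_force: [-0.6, -0.5, -0.1]
width: 0.006
[(-0.31, 0.0547), (-0.304, 0.0541), (-0.298, 0.0543), (-0.292, 0.0544), (-0.286, 0.0544), (-0.28, 0.0543), (-0.274, 0.0547), (-0.268, 0.0541), (-0.262, 0.0457), (-0.256, 0.0307), (-0.25, 0.0106)]
cell [([0.372, -0.334, 0.03], 0.64), ([0.406, -0.1, 0.016], 0.55)]
small_battery [([0.416, -0.425, 0.015], 0.66)]
oil_dropper [([0.751, -0.189, 0.05], 0.55)]
grease_pot []
bead_jar [([0.422, 0.028, 0.076], 0.56)]
```

Flat at 54.3 mm along its length now, caught between the contacts. Handing it in.

```bash
python3 -c "
from h import *
env.job_done(); print(telemetry.observe()['time'])"
```

```text
the job is handed in; nothing more can be done
the job is handed in; nothing more can be done
```

The blue middle-sized cell is loaded in the dock and the job is handed in, at about 31 s on the robot's clock. It lies level on the bay floor, button to world +y against the fixed contact and flat end under the hood on the sprung contact.

**How it went:**
- **Grasp:** the first try closed above the cell. The fingertips turned out to be 22–26 mm behind the reported TCP, not 14 mm ahead as stated. I corrected for this and gripped it on the second try.
- **Tilting:** the jog can't tilt the tool, so I tipped the cell about 21° button-up in the jaws over the desk's right edge.
- **Loading:** I pushed the flat end in until the spring was pressed about 11–12 mm by position, with at most 9.7 N along the push in the readings. Then I lowered the button end past the end wall and let go. At the end I pressed the cell lightly from above with shut fingers, reading 11.3 N.

**Last checks:**
- **Level:** the top of the cell reads 54.1–54.7 mm along its length, which matches 54 mm within the camera's bias.
- **Robot:** it touches nothing and is raised about 100 mm above the cell.
- **Other things:** the small battery, oil dropper and bead jar are at their earlier positions where I had them.
- **Disagreed or missed:**
  - After letting go, the button end first read about 0.4 mm high, which the light press removed.
  - In the last top view the detector did not report the grease pot or the loaded cell. The pot looked in place in the earlier wrist view and I never moved near it.
  - The large blue cell's reported centre shifted about 28 mm from the first reading (0.397, -0.322 to 0.372, -0.334). The arm may have been hiding part of it; I never touched it and did not measure it again.

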